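Close the oil filler of the tool slide

TASK

The tool slide on the bench has just been oiled. Pull its carriage out from under the grit guard until it is fully against the end stop, then set the black cap straight on the oil filler neck and press it down until it clicks, and keep pressing past the click until it goes no further and its rubber seal is squashed. Finish while still holding the cap down like that so the seal can bed in, with the carriage against its stop, and leave the nail tin and the string spool undisturbed.

Things in the scene. Friction and masses are not known exactly. Their poses are not given: they have to be found in the camera images.
- slide_unit: Fixed slide: grey base plate 124 x 372 x 12 mm, two steel rails along its y, aluminium end blocks 44 mm tall, and a dark sheet-steel grit guard 120 mm wide bridging the rails from y = +61 to +183 mm, its top 90 mm over the bench. Origin: centre of the plate's underside on the bench; z up; the carriage comes out toward -y.
- carriage (a joint): Travel of the aluminium carriage block (100 x 140 x 30 mm, top face 46 mm over the bench) on the rails, m: 0 = fully back under the guard, grows as it comes out along the slide unit's -y, 0.168 = on the rubber bumpers of the end stop. Starts at 0 to 0.055, with the filler neck under the guard; resists with about 2 N and stays where it is left.
- post (a point): Black upright pull post on the carriage's leading end, always outside the guard: 40 mm tall from the carriage's top face, 15 mm thick in its straight middle, 20 mm at its head. This point: on its axis, 24 mm over the carriage's top face (70 mm over the bench); axes as the slide unit's. 93 mm from the filler neck.
- seat (a point): Centre of the round steel filler flange's top face on the carriage, 50 mm over the bench, on the axis of the steel filler neck, which rises 28 mm from here: 28 mm thick to 22 mm up, then a cone to 18 mm at the top. Four sprung steel balls stand 3.5 mm out of it, centres 14 mm up. Axes as the slide unit's.
- cap: Loose black plastic snap cap, ribbed side, closed top, standing open end down: 36 mm tall, 42 mm across the ribs, a rim 50 mm across on the lowest 5 mm whose bore is 30.6 mm. About 50 g. Origin: centre of its underside, z up.
- nail_tin: Open tin of nails, 71 mm across, 46 mm tall, loose. Origin: centre of its underside.
- string_spool: Wooden spool of string standing upright, 50 mm across, 66 mm tall, loose. Origin: centre of its underside.
- seal (a joint): How far the black rubber seal ring round the foot of the neck is squashed, m: 0 = free, when it stands 5 mm proud of the flange, to 0.004 at most. 44 mm across; pushes back like a spring, 2.5 N per mm.
- cap_top (a point): Centre of the cap's flat top, 36 mm over its underside. Pressing: the rim meets the balls with the underside about 19 mm over the seat point, about 10 to 15 N pushes it past them, the force drops as it clicks over at about 9 mm, the seal is met at 5 mm, and it is fully home at 1 to 2 mm, where the seal pushes back with 7 to 10 N. Let go, it would rise to about 4 mm.
Mind the look-alikes: they are no part of the job. Leave any orange or pink look-alike of the cap alone.

How it is judged:
By the outcome, as a careful person would: the job done as asked, in the order asked, and still so for the second after the job is handed in, while the arm keeps its last pose, push and grip.
It also fails if it takes over 69 s, if anything falls off the work surface, if the arm or the gripper's body presses on something with over 40 N, if the wrist force passes 120 N, or if a joint passes its speed limit or range.

ROBOT

A 6-joint arm with a two-finger parallel gripper is mounted at the origin on a cart in front of the work surface, level with it; the furniture and walls round the work are solid. World frame = base frame: x ahead of the robot, y to its left, z up, the work surface at z = 0. Lengths are in m, angles in degrees, forces in N, time in s.
With the tool pointing down it reaches from about 0.4 to 0.825 m from the base axis. Payload 7 kg.
Tool frame: the origin (TCP) lies at the very end of the fingers, on their centre line; the grasp point (between the pads) lies 19 mm behind it (r.grip_depth is the distance from the TCP to the grasp point, in m); z points along the fingers, y is the line along which they close (so a half turn about z gives the same grasp; the last joint's range is limited). The gripper opens to 88 mm and grips with 3 to 60 N. Pads are 19 mm wide; open, the fingers measure 130 mm over their backs; the gripper's body (78 mm by 193 mm) begins 47 mm behind the grasp point.
Start: joints at [86.752, 20.546, 0.682, 0, -70.136, -16.507], TCP at [0.228, 0.635, 0.227] pointing down, gripper open.
Joint ranges: [-176.03, 176.03], [-82.01, 121.73], [-58.28, 71.71], [-173.87, 95.51], [-174.79, -0.11], [-173.66, 173.66]. Speed limits (degrees/s): [136.94, 136.94, 172.46, 180, 180, 180].

INTERFACE

Orientations are given as [roll, pitch, yaw] about the fixed x, y, z axes, in that order (R = Rz(yaw) Ry(pitch) Rx(roll)).
In Python, from plant import r gives the robot as it stands.
- The arm moves only by the tool play_rows, never from a script. Its argument "rows" is a list that holds one entry, the list of rows, each a list of 5 numbers: the closure, from 0 (fully open) to 1 (shut), then the shift along the tool's x, y, z each as a share of 0.5 m, from -1 to 1, then the turn about the tool's z as a share of 1.5 rad, from -1 to 1. A call has exactly 8 rows; each row is the pose to reach, as a shift and turn from the pose commanded when the call began, along the tool's axes at that moment; what a row does not reach only later rows make up. A row lasts 1/12 s, in which the tool goes at most 41.7 mm and 7.16 degrees, less where a joint would pass 70% of its speed; a pose out of reach is approached as far as the arm can. A call with a number of a shift or a turn outside -1 to 1 is refused whole. A call with a gripper value outside its range is refused whole. The fingers move at their own pace and stop on an object; "squeeze" is the grip in N (left out, the last holds). Time passes only in rows, so rows that repeat a pose let the fingers close, or fill a call up. It gives the time, the measured TCP pose, the force, the opening and the grip force at its end, in the units of the state.
- r.get_state(): the state, without advancing time (a new reading comes with each control period).
- r.capture(name): name is "scene" or "top" or "wrist"; returns the picture (384x512x3 uint8, red, green, blue); there is no depth.
- r.camera_info(name): a dict with "fovy" (degrees; the focal length in pixels is half the picture's height over the tangent of half this angle, whatever the lens; pixels are square), "cx", "cy" (the principal point, pixels), "pose" (4x4, takes a point from camera to world coordinates). Camera axes: x right, y down, z forward; pixel columns grow to the right and rows downward; lengths in m; the calibration is good to about 2 mm. A picture is of the moment at which its call begins: read the wrist's pose just before it. camera_info takes no time and is no camera call; for the wrist camera it gives the pose at the moment of the call.
- r.close_job(): hands the job in; it is judged then, once.
The state is a dict: "time_s": time; "joints": joint angles; "qd": joint speeds; "joint_torque": joint torques, N m; "tcp_pos": TCP position; "eef_rot": TCP orientation; "contact_force": force on the tool from outside, world axes, zero at the start; "moment": the same for the moment, N m; "gripper_width": finger opening in m; "gripper_force": force on a finger pad.
Only numpy, scipy, OpenCV 4.12 (cv2) and the standard library are available. Lean on these libraries where they do the work, as an engineer would, in place of code of your own. Each camera call takes 0.05 s, during which the arm holds its last target. There are 200 camera calls.

## Working session

There is one attempt and no reset: what is moved stays moved. The work goes in short steps, Python scripts to look and compute and a tool call to move; the robot and the scene stay as the last step left them, time stands still between calls to the robot, and variables do not carry over. Pictures are saved under pics/ and viewed, at most 10 in all, crops included, and the job is handed in when it is done.

Besides the shell and the picture viewer there is one more tool, called after "Call:" as name(argument=value, ...) on one line, values as JSON. play_rows: Moves the arm, as the interface text tells. Its arguments: {"type":"object","properties":{"rows":{"type":"array","items":{"type":"array","items":{"type":"array","items":{"type":"number"}}}},"squeeze":{"type":"number"}},"required":["rows"]}

```bash
mkdir -p pics; ls
python3 - <<'E'
from plant import r
import cv2,numpy as np
s=r.get_state();print({k:np.round(v,3).tolist() for k,v in s.items()})
for n in("scene","top"):
    i=r.camera_info(n);print(n,i["fovy"],i["cx"],i["cy"],np.round(i["pose"],3).tolist())
    im=r.capture(n);cv2.imwrite(f"pics/{n}0.png",cv2.cvtColor(im,cv2.COLOR_RGB2BGR))
E
```

```text
pics
{'time_s': 0.0, 'joints': [86.751, 20.591, 0.632, -0.019, -70.136, -16.507], 'qd': [0.019, 0.084, 0.01, 0.022, -0.081, -0.121], 'joint_torque': [-0.001, -58.272, 29.305, 6.997, 0.007, -0.0], 'tcp_pos': [0.228, 0.635, 0.226], 'eef_rot': [179.904, -0.01, -19.762], 'contact_force': [0.467, 1.261, 0.351], 'moment': [0.008, -0.017, 0.02], 'gripper_force': 0.0, 'gripper_width': 0.088}
scene 54.541496937994765 257.7869567459812 187.87578685595003 [[0.697, -0.305, 0.649, -0.166], [-0.717, -0.323, 0.617, -0.713], [0.022, -0.896, -0.444, 0.522], [0.0, 0.0, 0.0, 1.0]]
top 55.37235024910449 258.49007518186824 191.1865498248002 [[0.02, -0.994, 0.111, 0.425], [-1.0, -0.02, -0.003, -0.112], [0.005, -0.111, -0.994, 0.99], [0.0, 0.0, 0.0, 1.0]]
```

View pics/top0.png

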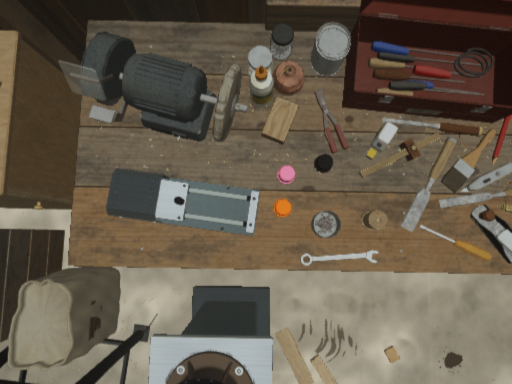

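View pics/scene0.png

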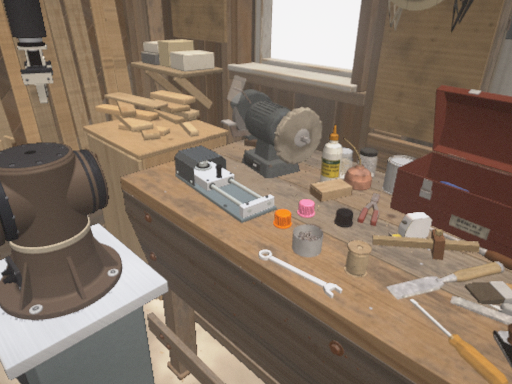

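The top view shows the slide at (183,203) with its dark guard at the left, and the black post at (179,200). The scene view shows the same things, with the cap at (344,217).

Cap candidates in the top view:
- Black cap at (324,162).
- Pink cap at (286,174) and orange cap at (283,208), which are the look-alikes to leave alone.
- Jar lid at (283,34), which is dark but belongs to a jar.

The black one at (324,162) fits, being loose, black and about 42–50 mm across. I'll confirm it in a crop.

```bash
cat > h.py <<'E'
import numpy as np,cv2
from plant import r
def ray(n,u,v,i=None):
    i=i or r.camera_info(n);f=192/np.tan(np.radians(i["fovy"]/2));P=np.array(i["pose"])
    d=P[:3,:3]@np.array([(u-i["cx"])/f,(v-i["cy"])/f,1]);return P[:3,3],d
def onz(n,u,v,z,i=None):
    o,d=ray(n,u,v,i);return o+d*(z-o[2])/d[2]
def tri(rays):
    A=0;b=0
    for o,d in rays:
        d=d/np.linalg.norm(d);M=np.eye(3)-np.outer(d,d);A=A+M;b=b+M@o
    return np.linalg.solve(A,b)
def blobs(m,amin=20):
    n,l,s,c=cv2.connectedComponentsWithStats(m.astype(np.uint8));return [(s[k].tolist(),c[k].round(1).tolist()) for k in range(1,n) if s[k][4]>=amin]
E
python3 - <<'E'
from h import *
t=cv2.imread("pics/top0.png");s=cv2.imread("pics/scene0.png")
a=cv2.resize(t[140:245,95:400],None,fx=2.6,fy=2.6,interpolation=cv2.INTER_CUBIC)
b=cv2.resize(s[140:260,165:395],None,fx=2.6,fy=2.6,interpolation=cv2.INTER_CUBIC)
w=max(a.shape[1],b.shape[1])
p=lambda x:cv2.copyMakeBorder(x,0,0,0,w-x.shape[1],0)
cv2.imwrite("pics/crop1.png",np.vstack([p(a),p(b)]));print(np.vstack([p(a),p(b)]).shape)
for n,im,box in(("top",t,(300,140,350,185)),("scene",s,(325,200,365,235)),("top",t,(170,190,195,212))):
    x0,y0,x1,y1=box;m=im[y0:y1,x0:x1].max(2)<45
    for q,c in blobs(m): print(n,q[0]+x0,q[1]+y0,q[2:],c[0]+x0,c[1]+y0)
E
```

```text
(585, 793, 3)
top 314 154 [19, 18, 243] 323.1 162.8
top 175 198 [8, 6, 39] 178.6 200.4
```

View pics/crop1.png

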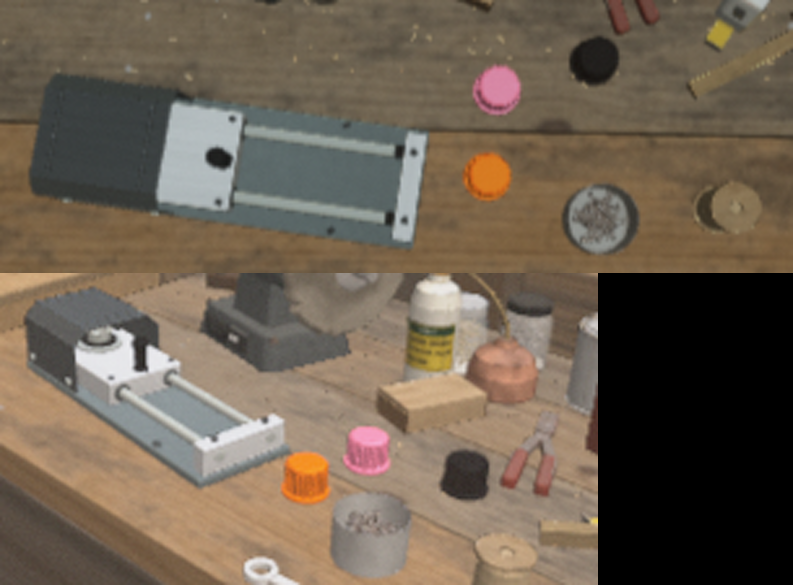

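The crop confirms the loose black ribbed cap, with the pliers 30–60 mm to its upper right. The post is at crop (218,158) in front of the guard, and the end block is at crop (410,190). Next I'll measure the positions.

Run:
```python
from h import *
t=cv2.imread("pics/top0.png");s=cv2.imread("pics/scene0.png")
g=t.astype(int);x0,y0=245,180
m=np.zeros(t.shape[:2],bool);m[180:245,240:265]=(g[180:245,240:265].min(2)>150)
b=max(blobs(m),key=lambda q:q[0][4]);print(b)
n,l,st,c=cv2.connectedComponentsWithStats(m.astype(np.uint8));k=1+np.argmax(st[1:,4])
pts=np.argwhere(l==k)[:,::-1].astype(np.float32)
W=np.array([onz("top",u,v,.044) for u,v in pts])[:,:2].astype(np.float32)
rc=cv2.minAreaRect(W);print("endblock",rc)
# rails
m=np.zeros(t.shape[:2],bool);m[180:230,190:242]=(g[180:230,190:242].min(2)>130)
for q,cc in blobs(m,60):
    print(q,cc)
n,l,st,c=cv2.connectedComponentsWithStats(m.astype(np.uint8))
for k in range(1,n):
    if st[k,4]<60: continue
    W=np.array([onz("top",u,v,.03) for v,u in np.argwhere(l==k)])[:,:2].astype(np.float32)
    print("rail",cv2.fitLine(W,cv2.DIST_HUBER,0,.01,.01).ravel())
print("post",onz("top",178.6,200.4,.086),"cap",onz("top",323.3,162.8,.03))
for z in(.03,.036):print(onz("top",323.3,162.8,z))
# dark blobs in scene
for box in((325,200,365,240),(205,150,235,190)):
    x0,y0,x1,y1=box;mm=s[y0:y1,x0:x1].max(2)<60
    for q,cc in blobs(mm,15):print("scene",q[0]+x0,q[1]+y0,q[2:],cc[0]+x0,cc[1]+y0)
print("tin",onz("top",326,224,.046),"spool",onz("top",376,219,.066),"pliers",onz("top",333.5,151.5,.01))
```

```text
([246, 191, 13, 42, 274], [251.9, 211.6])
endblock ((0.4781184494495392, -0.09920714050531387), (0.01857820898294449, 0.10597830265760422), 83.1844711303711)
[190, 189, 52, 10, 171] [215.7, 193.2]
[190, 215, 52, 10, 179] [215.7, 219.5]
rail [ 0.12136006  0.99260855  0.5249156  -0.00227436]
rail [ 0.12224972  0.99249935  0.45598137 -0.00447742]
post [0.49942325 0.08242659 0.086     ] cap [ 0.61231196 -0.28611637  0.03      ]
[ 0.61231196 -0.28611637  0.03      ]
[ 0.61114248 -0.28502836  0.036     ]
scene 335 209 [18, 18, 205] 343.5 218.5
scene 217 165 [5, 12, 41] 218.8 170.3
tin [ 0.44955606 -0.29019454  0.046     ] spool [ 0.46413669 -0.41266016  0.066     ] pliers [ 0.64811166 -0.31760279  0.01      ]
```

Call:
play_rows(rows=[[[0, 0.885, 0.855, 0, 0.9], [0, 0.885, 0.855, 0, 0.9], [0, 0.885, 0.855, 0, 0.9], [0, 0.885, 0.855, 0, 0.9], [0, 0.885, 0.855, 0, 0.9], [0, 0.885, 0.855, 0, 0.9], [0, 0.885, 0.855, 0, 0.9], [0, 0.885, 0.855, 0, 0.9]]], squeeze=40)

```text
time_s: 0.77
tcp_pos: [0.3757, 0.3341, 0.2265]
eef_rot: [180.0, 0.0, -77.4]
contact_force: [1.2, -0.3, -0.4]
gripper_width: 0.0879
gripper_force: 0.0
```

```bash
cat >> h.py <<'E'
def go(x,y,z,yaw):
    "shares for a move from the measured pose to x,y,z,yaw (tool down)"
    s=r.get_state();d=np.array([x,y,z])-s["tcp_pos"]
    from scipy.spatial.transform import Rotation as R
    M=R.from_euler("xyz",s["eef_rot"],degrees=True).as_matrix()
    a=np.radians(((s["eef_rot"][2]-yaw)+180)%360-180)
    print("t",s["time_s"],"tcp",np.round(s["tcp_pos"],4),"rot",np.round(s["eef_rot"],2),"F",np.round(s["contact_force"],1),"w",round(s["gripper_width"],4),"dist",np.linalg.norm(d).round(3))
    print("shares",np.round(M.T@d/.5,4),"turn",round(a/1.5,4))
E
python3 -c "
from h import *;go(.5,.083,.226,-97)"
```

```text
t 0.7667 tcp [0.3757 0.3341 0.2265] rot [179.99   0.   -77.39] F [ 1.2 -0.3 -0.4] w 0.0879 dist 0.28
shares [ 0.5444 -0.1328  0.0009] turn 0.2282
```

Call:
play_rows(rows=[[[0, 0.544, -0.133, 0, 0.228], [0, 0.544, -0.133, 0, 0.228], [0, 0.544, -0.133, 0, 0.228], [0, 0.544, -0.133, 0, 0.228], [0, 0.544, -0.133, 0, 0.228], [0, 0.544, -0.133, 0, 0.228], [0, 0.544, -0.133, 0, 0.228], [0, 0.544, -0.133, 0, 0.228]]])

```text
time_s: 1.43
tcp_pos: [0.5024, 0.0819, 0.2261]
eef_rot: [180.0, -0.1, -96.9]
contact_force: [-1.0, 0.8, -0.1]
gripper_width: 0.0876
gripper_force: 0.0
```

Run:
```python
from h import *
go(.5,.083,.053,-97)
i=r.camera_info("wrist");im=r.capture("wrist");cv2.imwrite("pics/w1.png",im[...,::-1]);print(i["fovy"],np.round(i["pose"],3).tolist())
import pickle;pickle.dump(i,open("w1.pkl","wb"))
```

```text
t 1.4333 tcp [0.5024 0.0819 0.2261] rot [ 1.7996e+02 -7.0000e-02 -9.6880e+01] F [-1.   0.8 -0.1] w 0.0876 dist 0.173
shares [-0.0019  0.0048  0.3462] turn 0.0014
69.69910903132569 [[-0.993, 0.115, 0.031, 0.494], [0.119, 0.958, 0.26, 0.013], [0.001, 0.261, -0.965, 0.384], [0.0, 0.0, 0.0, 1.0]]
```

View pics/w1.png

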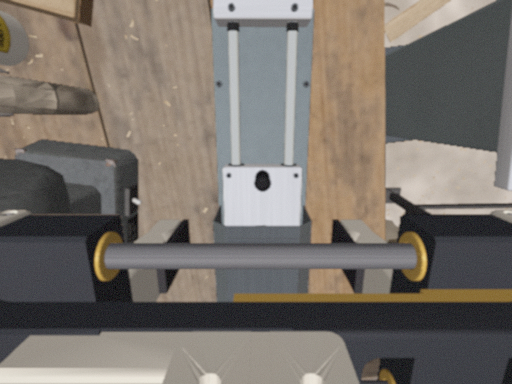

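The wrist view shows the carriage with the post at about (262,181), the rails running straight up the picture, and the end block at (262,10).

Run:
```python
from h import *
import pickle
i=pickle.load(open("w1.pkl","rb"));im=cv2.imread("pics/w1.png")
m=im[165:200,245:285].max(2)<50
for q,c in blobs(m):print(q[0]+245,q[1]+165,q[2:],c[0]+245,c[1]+165)
for v in(175,180,185):print(v,onz("wrist",262.5,v,.086,i),onz("wrist",262.5,v,.07,i))
e=[onz("wrist",u,168,.046,i)[:2] for u in(222.5,301)];print("carriage mid",(e[0]+e[1])/2)
```

```text
256 172 [13, 18, 181] 262.1 180.7
175 [0.49894169 0.0761504  0.086     ] [0.49919496 0.07952202 0.07      ]
180 [0.49960435 0.08177082 0.086     ] [0.49989316 0.08544391 0.07      ]
185 [0.50027348 0.08744614 0.086     ] [0.50059819 0.09142365 0.07      ]
carriage mid [0.49945607 0.07564777]
```

Call:
play_rows(rows=[[[0, -0.001, 0.005, 0.06, 0], [0, -0.001, 0.005, 0.12, 0], [0, -0.001, 0.005, 0.18, 0], [0, -0.001, 0.005, 0.23, 0], [0, -0.001, 0.005, 0.23, 0], [0, -0.001, 0.005, 0.23, 0], [0, -0.001, 0.005, 0.23, 0], [0, -0.001, 0.005, 0.23, 0]]])

```text
time_s: 2.15
tcp_pos: [0.4999, 0.0878, 0.1134]
eef_rot: [-179.9, 0.1, -96.6]
contact_force: [-0.3, -0.3, -1.3]
gripper_width: 0.0874
gripper_force: 0.0
```

Run:
```python
from h import *
go(.5,.084,.054,-97);go(.5,.084,.054,-97)
```

```text
t 2.15 tcp [0.4999 0.0878 0.1134] rot [-1.7986e+02  9.0000e-02 -9.6600e+01] F [-0.3 -0.3 -1.3] w 0.0874 dist 0.06
shares [ 0.0076 -0.0007  0.1188] turn 0.0047
t 2.15 tcp [0.4999 0.0878 0.1134] rot [-1.7986e+02  9.0000e-02 -9.6600e+01] F [-0.3 -0.3 -1.3] w 0.0874 dist 0.06
shares [ 0.0076 -0.0007  0.1188] turn 0.0047
```

Call:
play_rows(rows=[[[0, 0.004, 0, 0.05, 0], [0, 0.004, 0, 0.1, 0], [0, 0.004, 0, 0.118, 0], [0, 0.004, 0, 0.118, 0], [0.5, 0.004, 0, 0.118, 0], [1, 0.004, 0, 0.118, 0], [1, 0.004, 0, 0.118, 0], [1, 0.004, 0, 0.118, 0]]], squeeze=40)

```text
time_s: 2.82
tcp_pos: [0.4993, 0.0852, 0.0537]
eef_rot: [-179.9, 0.1, -96.6]
contact_force: [0.4, -0.2, -1.1]
gripper_width: 0.0664
gripper_force: 0.0
```

Call:
play_rows(rows=[[[1, 0, 0, 0, 0], [1, 0, 0, 0, 0], [1, 0, 0, 0, 0], [1, 0, 0, 0, 0], [1, 0, 0, 0, 0], [1, 0, 0, 0, 0], [1, 0, 0, 0, 0], [1, 0, 0, 0, 0]]])

```text
time_s: 3.48
tcp_pos: [0.5004, 0.0854, 0.0528]
eef_rot: [-179.8, 0.1, -96.6]
contact_force: [6.9, -2.2, -5.5]
gripper_width: 0.0177
gripper_force: 40.0
```

Call:
play_rows(rows=[[[1, 0.01, 0, 0, 0], [1, 0.035, 0, 0, 0], [1, 0.065, 0, 0, 0], [1, 0.095, 0, 0, 0], [1, 0.125, 0, 0, 0], [1, 0.15, 0, 0, 0], [1, 0.17, 0, 0, 0], [1, 0.18, 0, 0, 0]]])

```text
time_s: 4.15
tcp_pos: [0.4893, -0.0051, 0.0528]
eef_rot: [-179.9, 0.1, -96.7]
contact_force: [4.6, 1.5, -3.0]
gripper_width: 0.0177
gripper_force: 40.0
```

Run:
```python
from h import *
go(.5,.084,.054,-97)
im=r.capture("top");cv2.imwrite("pics/t2.png",im[...,::-1])
cv2.imwrite("pics/t2c.png",cv2.resize(im[150:250,95:290,::-1],None,fx=4,fy=4,interpolation=cv2.INTER_CUBIC))
```

```text
t 4.15 tcp [ 0.4893 -0.0051  0.0528] rot [-1.7988e+02  6.0000e-02 -9.6670e+01] F [ 4.6  1.5 -3. ] w 0.0177 dist 0.09
shares [-0.1794 -0.0005 -0.0023] turn 0.0039
```

Call:
play_rows(rows=[[[1, 0.007, 0, 0, 0], [1, 0.014, 0, 0, 0], [1, 0.021, 0, 0, 0], [1, 0.028, 0, 0, 0], [1, 0.035, 0, 0, 0], [1, 0.042, 0, 0, 0], [1, 0.05, 0, 0, 0], [1, 0.05, 0, 0, 0]]])

```text
time_s: 4.87
tcp_pos: [0.4863, -0.0297, 0.0528]
eef_rot: [-179.9, 0.0, -96.6]
contact_force: [6.3, -2.8, -5.0]
gripper_width: 0.0174
gripper_force: 40.0
```

Call:
play_rows(rows=[[[1, 0.006, 0, 0, 0], [1, 0.012, 0, 0, 0], [1, 0.018, 0, 0, 0], [1, 0.024, 0, 0, 0], [1, 0.03, 0, 0, 0], [1, 0.036, 0, 0, 0], [1, 0.04, 0, 0, 0], [1, 0.04, 0, 0, 0]]])

```text
time_s: 5.53
tcp_pos: [0.4839, -0.0494, 0.0528]
eef_rot: [-179.9, 0.0, -96.6]
contact_force: [5.3, -1.5, -3.7]
gripper_width: 0.0175
gripper_force: 40.0
```

Call:
play_rows(rows=[[[1, 0.004, 0, 0, 0], [1, 0.008, 0, 0, 0], [1, 0.012, 0, 0, 0], [1, 0.016, 0, 0, 0], [1, 0.02, 0, 0, 0], [1, 0.024, 0, 0, 0], [1, 0.028, 0, 0, 0], [1, 0.028, 0, 0, 0]]])

```text
time_s: 6.2
tcp_pos: [0.4822, -0.0633, 0.0528]
eef_rot: [-179.9, 0.0, -96.6]
contact_force: [4.8, -0.7, -3.7]
gripper_width: 0.0175
gripper_force: 40.0
```

Run:
```python
from h import *
go(.5,.084,.054,-97);r.capture("top");go(.5,.084,.054,-97)
im=r.capture("scene");cv2.imwrite("pics/s3.png",im[...,::-1])
cv2.imwrite("pics/s3c.png",cv2.resize(im[120:240,160:310,::-1],None,fx=4,fy=4,interpolation=cv2.INTER_CUBIC))
```

```text
t 6.2 tcp [ 0.4822 -0.0633  0.0528] rot [-1.7992e+02  1.0000e-02 -9.6630e+01] F [ 4.8 -0.7 -3.7] w 0.0175 dist 0.148
shares [-0.2968 -0.0014 -0.0024] turn 0.0043
t 6.25 tcp [ 0.4822 -0.0633  0.0528] rot [-1.7992e+02  1.0000e-02 -9.6630e+01] F [ 6.2 -1.1 -3.3] w 0.0172 dist 0.148
shares [-0.2967 -0.0014 -0.0024] turn 0.0043
```

View pics/s3c.png

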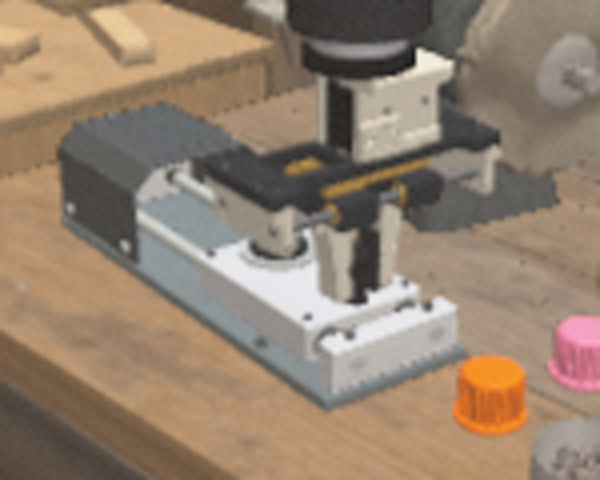

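The crop shows the post gripped at about (365,290) and the carriage front close to the end block at (320,345). The filler neck is free of the guard at (280,245).

Call:
play_rows(rows=[[[1, 0.002, 0, 0, 0], [1, 0.004, 0, 0, 0], [1, 0.006, 0, 0, 0], [1, 0.008, 0, 0, 0], [1, 0.01, 0, 0, 0], [1, 0.012, 0, 0, 0], [1, 0.014, 0, 0, 0], [1, 0.014, 0, 0, 0]]])

```text
time_s: 6.97
tcp_pos: [0.4815, -0.0688, 0.0528]
eef_rot: [-179.9, 0.1, -96.7]
contact_force: [2.4, 10.8, -1.1]
gripper_width: 0.0174
gripper_force: 40.0
```

Call:
play_rows(rows=[[[1, 0.002, 0, 0, 0], [1, 0.004, 0, 0, 0], [1, 0.006, 0, 0, 0], [1, 0.008, 0, 0, 0], [1, 0.01, 0, 0, 0], [1, 0.01, 0, 0, 0], [1, 0.01, 0, 0, 0], [1, 0.01, 0, 0, 0]]])

```text
time_s: 7.63
tcp_pos: [0.4817, -0.0694, 0.0527]
eef_rot: [-179.8, 0.4, -96.7]
contact_force: [-2.4, 43.7, 2.3]
gripper_width: 0.0176
gripper_force: 40.0
```

Call:
play_rows(rows=[[[1, -0.003, 0, 0, 0], [1, -0.005, 0, 0, 0], [0.5, -0.006, 0, 0, 0], [0.3, -0.006, 0, 0, 0], [0.3, -0.006, 0, 0, 0], [0.3, -0.006, 0, 0, 0], [0.3, -0.006, 0, 0, 0], [0.3, -0.006, 0, 0, 0]]])

```text
time_s: 8.3
tcp_pos: [0.4799, -0.0725, 0.0525]
eef_rot: [180.0, -0.0, -96.7]
contact_force: [-0.1, -0.1, -0.2]
gripper_width: 0.0517
gripper_force: 0.0
```

Call:
play_rows(rows=[[[0.3, 0, 0, -0.06, 0], [0.3, 0, 0, -0.12, 0], [0.3, 0, 0, -0.2, 0], [0.3, 0, 0, -0.28, 0], [0.3, 0, 0, -0.35, 0], [0.3, 0, 0, -0.35, 0], [0.3, 0, 0, -0.35, 0], [0.3, 0, 0, -0.35, 0]]])

```text
time_s: 8.97
tcp_pos: [0.4798, -0.0722, 0.2274]
eef_rot: [180.0, 0.0, -96.7]
contact_force: [0.2, 0.5, -0.8]
gripper_width: 0.0615
gripper_force: 0.0
```

Run:
```python
from h import *
import pickle
go(.61,-.285,.2,-45)
i=r.camera_info("wrist");im=r.capture("wrist");cv2.imwrite("pics/w4.png",im[...,::-1]);pickle.dump(i,open("w4.pkl","wb"))
im=r.capture("top");cv2.imwrite("pics/t4.png",im[...,::-1])
```

```text
t 8.9667 tcp [ 0.4798 -0.0722  0.2274] rot [ 1.7999e+02  2.0000e-02 -9.6680e+01] F [ 0.2  0.5 -0.8] w 0.0615 dist 0.251
shares [ 0.3924 -0.3081  0.0545] turn -0.6013
```

Call:
play_rows(rows=[[[0.3, 0.392, -0.308, 0.04, -0.6], [0.3, 0.392, -0.308, 0.04, -0.6], [0.3, 0.392, -0.308, 0.04, -0.6], [0.3, 0.392, -0.308, 0.04, -0.6], [0.3, 0.392, -0.308, 0.04, -0.6], [0.3, 0.392, -0.308, 0.04, -0.6], [0.3, 0.392, -0.308, 0.04, -0.6], [0.3, 0.392, -0.308, 0.04, -0.6]]])

```text
time_s: 9.73
tcp_pos: [0.6106, -0.2878, 0.2033]
eef_rot: [179.8, 0.3, -44.9]
contact_force: [0.2, 1.6, 0.2]
gripper_width: 0.0612
gripper_force: 0.0
```

Call:
play_rows(rows=[[[0.3, 0, 0, 0, 0], [0.3, 0, 0, 0, 0], [0.3, 0, 0, 0, 0], [0.3, 0, 0, 0, 0], [0.3, 0, 0, 0, 0], [0.3, 0, 0, 0, 0], [0.3, 0, 0, 0, 0], [0.3, 0, 0, 0, 0]]])

```text
time_s: 10.4
tcp_pos: [0.6106, -0.2843, 0.2079]
eef_rot: [-180.0, -0.0, -45.1]
contact_force: [-0.4, -0.6, 0.3]
gripper_width: 0.061
gripper_force: 0.0
```

Run:
```python
from h import *
import pickle
go(.61,-.285,.2,-45)
i=r.camera_info("wrist");im=r.capture("wrist");cv2.imwrite("pics/w5.png",im[...,::-1]);pickle.dump(i,open("w5.pkl","wb"))
w4=cv2.imread("pics/w4.png");cv2.imwrite("pics/w45.png",np.vstack([w4[:300],im[:300,:,::-1]]))
m=im[:230].max(2)<45
for q,c in blobs(m,150):print(q,c,onz("wrist",*c,.03,i))
```

```text
t 10.4 tcp [ 0.6106 -0.2843  0.2079] rot [-1.7998e+02 -2.0000e-02 -4.5070e+01] F [-0.4 -0.6  0.3] w 0.061 dist 0.008
shares [0.0001 0.0018 0.0158] turn -0.0009
[245, 149, 34, 35, 252] [259.3, 160.8] [ 0.62359409 -0.29441093  0.03      ]
[43, 216, 116, 14, 992] [107.5, 222.9] [ 0.70617657 -0.09670366  0.03      ]
[362, 216, 116, 14, 961] [412.8, 222.9] [ 0.42441242 -0.378085    0.03      ]
```

View pics/w45.png

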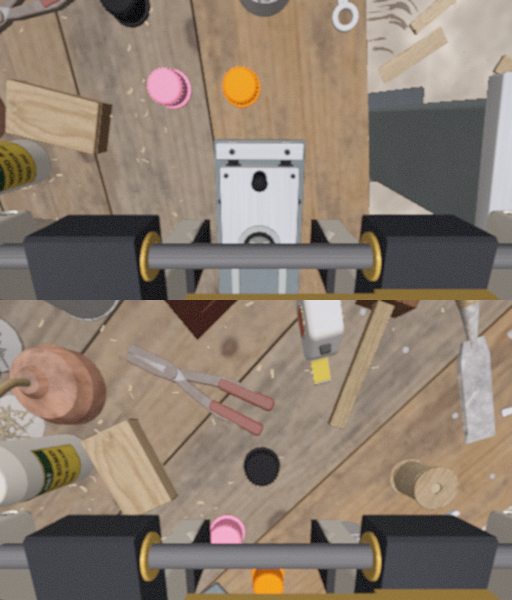

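The top half shows the carriage on its stop, with the post at (260,180) and the neck at (260,240). The bottom half shows the black cap at (262,167), with the pliers clear above it and nothing beside the fingers.

Run:
```python
from h import *
import pickle
i=pickle.load(open("w5.pkl","rb"));im=cv2.imread("pics/w5.png")
for th in(55,65,75):
    sub=im[135:200,230:295].max(2)<th
    n,l,st,c=cv2.connectedComponentsWithStats(sub.astype(np.uint8));k=1+np.argmax(st[1:,4])
    p=(np.argwhere(l==k)[:,::-1]+[230,135]).astype(np.float32)
    (u,v),R=cv2.minEnclosingCircle(p);print(th,st[k],u,v,R)
    for z in(.0,.02,.036):print(z,onz("wrist",u,v,z,i).round(4))
    # silhouettes: left/right extremes
t=cv2.imread("pics/t4.png")
for th in(45,60):
    sub=t[145:185,305:345].max(2)<th
    b=max(blobs(sub),key=lambda q:q[0][4]);print(b)
    u=b[0][0]+b[0][2]/2-.5+305;v=b[0][1]+b[0][3]/2-.5+145
    print("top",u,v,onz("top",u,v,.018).round(4))
```

```text
55 [ 15  13  34  37 960] 261.5481872558594 166.27108764648438 18.279403686523438
0.0 [ 0.6129 -0.2879  0.    ]
0.02 [ 0.6155 -0.2903  0.02  ]
0.036 [ 0.6176 -0.2923  0.036 ]
65 [  14   13   35   37 1008] 261.5 166.11111450195312 18.44629669189453
0.0 [ 0.6131 -0.288   0.    ]
0.02 [ 0.6157 -0.2904  0.02  ]
0.036 [ 0.6178 -0.2924  0.036 ]
75 [  14   13   35   38 1040] 261.1368713378906 166.31564331054688 18.777118682861328
0.0 [ 0.6133 -0.2874  0.    ]
0.02 [ 0.6159 -0.2899  0.02  ]
0.036 [ 0.6179 -0.2919  0.036 ]
([10, 10, 17, 17, 234], [18.2, 17.8])
top 323.0 163.0 [ 0.6141 -0.2875  0.018 ]
([9, 9, 19, 18, 258], [18.2, 17.9])
top 323.0 162.5 [ 0.6155 -0.2875  0.018 ]
```

Call:
play_rows(rows=[[[0.3, 0.004, 0.001, 0.06, 0], [0.3, 0.008, 0.001, 0.13, 0], [0.3, 0.012, 0.001, 0.2, 0], [0.3, 0.012, 0.001, 0.26, 0], [0.3, 0.012, 0.001, 0.31, 0], [0.3, 0.012, 0.001, 0.34, 0], [0.3, 0.012, 0.001, 0.34, 0], [0.3, 0.012, 0.001, 0.34, 0]]])

```text
time_s: 11.12
tcp_pos: [0.6142, -0.2892, 0.037]
eef_rot: [179.9, 0.1, -45.1]
contact_force: [0.2, 0.2, 1.0]
gripper_width: 0.0611
gripper_force: 0.0
```

Run:
```python
from h import *
import pickle
go(.6145,-.289,.007,-45)
i=r.camera_info("wrist");im=r.capture("wrist");cv2.imwrite("pics/w6.png",im[...,::-1]);pickle.dump(i,open("w6.pkl","wb"))
for th in(50,65):
    m=im[100:290,150:380].max(2)<th
    for q,c in blobs(m,300):print(th,q[0]+150,q[1]+100,q[2:],c[0]+150,c[1]+100)
cv2.imwrite("pics/w6c.png",cv2.resize(im[100:290,130:390,::-1],None,fx=3,fy=3))
```

```text
t 11.1167 tcp [ 0.6142 -0.2892  0.037 ] rot [ 1.7993e+02  7.0000e-02 -4.5070e+01] F [0.2 0.2 1. ] w 0.0611 dist 0.03
shares [ 0.0002 -0.0008  0.0601] turn -0.0009
50 229 186 [65, 57, 1777] 257.9 210.6
65 229 182 [65, 61, 3467] 260.8 214.5
65 361 216 [19, 27, 319] 371.2 224.9
```

View pics/w6c.png

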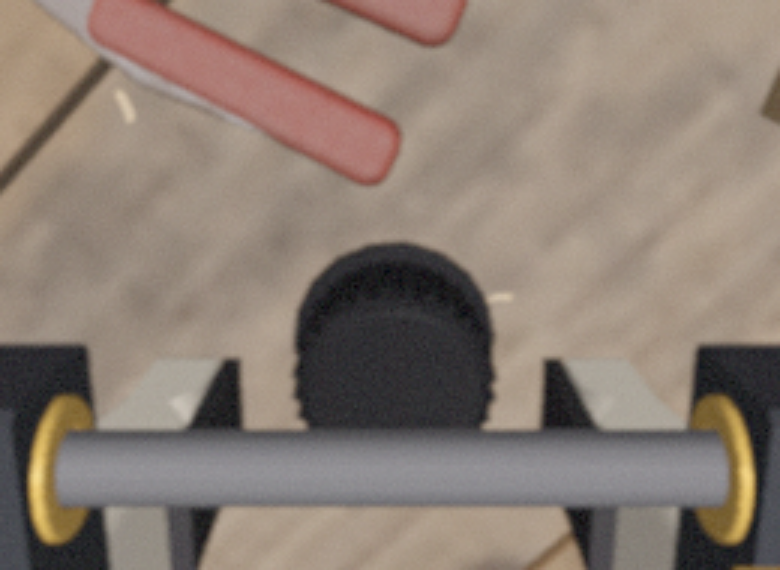

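The crop shows the cap centred between the fingers at (395,350), with the rim's near edge at crop row 243 (image 181), the top disc's near edge at about row 308 (image 202.5), and the pliers clear.

Run:
```python
from h import *
import pickle
i=pickle.load(open("w6.pkl","rb"));T=np.array([.6142,-.2892]);a=np.radians(-45.07)
X=np.array([np.cos(a),np.sin(a)]);Y=np.array([np.sin(a),-np.cos(a)])
for u,v,z,rr in((261.5,181.5,.003,.025),(261.5,202.5,.036,.021)):
    p=onz("wrist",u,v,z,i)[:2]-T;print(v,p@X-rr,p@Y)
```

```text
181.5 -0.0008301478595919218 0.00012498029365883533
202.5 -0.0020227203642017542 -5.595766430796685e-05
```

Call:
play_rows(rows=[[[0.3, -0.002, 0, 0.02, 0], [0.3, -0.002, 0, 0.04, 0], [0.3, -0.002, 0, 0.06, 0], [0.3, -0.002, 0, 0.06, 0], [0.6, -0.002, 0, 0.06, 0], [1, -0.002, 0, 0.06, 0], [1, -0.002, 0, 0.06, 0], [1, -0.002, 0, 0.06, 0]]], squeeze=45)

```text
time_s: 11.83
tcp_pos: [0.6141, -0.2886, 0.008]
eef_rot: [-180.0, -0.0, -45.1]
contact_force: [-0.8, -0.1, 0.3]
gripper_width: 0.0411
gripper_force: 45.0
```

Call:
play_rows(rows=[[[1, 0, 0, 0, 0], [1, 0, 0, 0, 0], [1, 0, 0, 0, 0], [1, 0, 0, -0.02, 0], [1, 0, 0, -0.06, 0], [1, 0, 0, -0.13, 0], [1, 0, 0, -0.2, 0], [1, 0, 0, -0.2, 0]]])

```text
time_s: 12.5
tcp_pos: [0.6177, -0.29, 0.1163]
eef_rot: [-179.7, -0.6, -45.0]
contact_force: [1.4, -0.4, 1.2]
gripper_width: 0.0415
gripper_force: 45.0
```

Run:
```python
from h import *
import pickle
go(.4904,.021,.2,-97)
im=r.capture("wrist");cv2.imwrite("pics/w7.png",im[...,::-1])
t=cv2.imread("pics/t4.png");g=t[175:225,150:245]
cv2.imwrite("pics/t4c.png",cv2.resize(np.hstack([t[165:245,150:270]]),None,fx=6,fy=6,interpolation=cv2.INTER_CUBIC))
w4=cv2.imread("pics/w4.png")
cv2.imwrite("pics/mix.png",np.hstack([cv2.resize(w4[130:270,180:340],None,fx=2.4,fy=2.4),cv2.resize(im[130:270,180:340,::-1],None,fx=2.4,fy=2.4)]))
```

```text
t 12.5 tcp [ 0.6177 -0.29    0.1163] rot [-179.73   -0.59  -44.99] F [ 1.4 -0.4  1.2] w 0.0415 dist 0.346
shares [-0.6181 -0.2606 -0.1726] turn 0.6051
```

Call:
play_rows(rows=[[[1, -0.767, -0.264, -0.168, 0], [1, -0.767, -0.264, -0.168, 0], [1, -0.767, -0.264, -0.168, 0], [1, -0.767, -0.264, -0.168, 0], [1, -0.767, -0.264, -0.168, 0], [1, -0.767, -0.264, -0.168, 0], [1, -0.767, -0.264, -0.168, 0], [1, -0.767, -0.264, -0.168, 0]]])

```text
time_s: 13.22
tcp_pos: [0.4695, 0.0063, 0.1754]
eef_rot: [180.0, 0.0, -45.1]
contact_force: [1.5, 1.5, 0.2]
gripper_width: 0.041
gripper_force: 45.0
```

```bash
python3 -c "
from h import *;go(.4395,.0743,.2,-45)"
```

```text
t 13.2167 tcp [0.4695 0.0063 0.1754] rot [ 1.7999e+02  2.0000e-02 -4.5110e+01] F [1.5 1.5 0.2] w 0.041 dist 0.078
shares [-0.1387 -0.0536 -0.0491] turn -0.0012
```

Call:
play_rows(rows=[[[1, -0.07, -0.027, -0.03, 0], [1, -0.135, -0.053, -0.05, 0], [1, -0.135, -0.053, -0.05, 0], [1, -0.135, -0.053, -0.05, 0], [1, -0.135, -0.053, -0.05, 0], [1, -0.135, -0.053, -0.05, 0], [1, -0.135, -0.053, -0.05, 0], [1, -0.135, -0.053, -0.05, 0]]])

```text
time_s: 13.88
tcp_pos: [0.4422, 0.0705, 0.1996]
eef_rot: [179.9, 0.0, -45.2]
contact_force: [-0.4, -0.3, 0.1]
gripper_width: 0.0411
gripper_force: 45.0
```

Run:
```python
from h import *
import pickle
go(.4925,.0213,.15,-45)
i=r.camera_info("wrist");im=r.capture("wrist");cv2.imwrite("pics/w8.png",im[...,::-1]);pickle.dump(i,open("w8.pkl","wb"))
f=192/np.tan(np.radians(i["fovy"]/2));P=np.linalg.inv(i["pose"]);q=P@[.4925,.0213,.05,1];print("expect",f*q[0]/q[2]+i["cx"],f*q[1]/q[2]+i["cy"])
cv2.imwrite("pics/w8c.png",cv2.resize(im[30:230,150:400,::-1],None,fx=3,fy=3,interpolation=cv2.INTER_CUBIC))
```

```text
t 13.8833 tcp [0.4422 0.0705 0.1996] rot [ 1.7992e+02  2.0000e-02 -4.5200e+01] F [-0.4 -0.3  0.1] w 0.0411 dist 0.086
shares [ 0.1407 -0.0022  0.0991] turn -0.0023
expect 259.9021903781496 114.9937448209865
```

View pics/w8c.png

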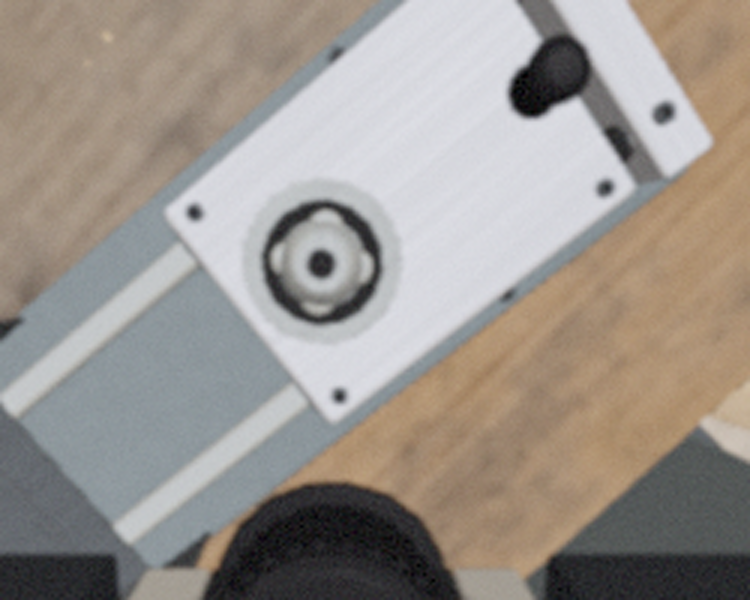

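The crop shows the flange, seal ring and neck concentric at crop (322,262), image (257.3,117.3), and the post head at (560,68). The carriage is on the bumpers at (620,143), and the held cap's rim edge is at crop row 483 (image 191).

Run:
```python
from h import *
import pickle
i=pickle.load(open("w8.pkl","rb"));im=cv2.imread("pics/w8.png")
sub=(im[85:145,225:290].max(2)<90).astype(np.uint8)
n,l,st,c=cv2.connectedComponentsWithStats(sub)
for k in range(1,n):
    if st[k,4]<30: continue
    p=(np.argwhere(l==k)[:,::-1]+[225,85]).astype(np.float32);(u,v),R=cv2.minEnclosingCircle(p);print(st[k],"ring",u,v,R,onz("wrist",u,v,.055,i).round(4))
print("flange",onz("wrist",257.3,117.3,.05,i).round(4),"hole",onz("wrist",256.7,117.7,.078,i).round(4))
T=np.array([.4422,.0705,.1996]);a=np.radians(-45.15);X=np.array([np.cos(a),np.sin(a)]);Y=np.array([np.sin(a),-np.cos(a)])
for v,z in((191,T[2]-.005),(191,T[2]-.0025)):
    p=onz("wrist",260.8,v,z,i)[:2]-T[:2];print("cap in hand",p@X-.025,p@Y)
col=im[180:235,261].max(1);print(col)
go(.4925,.0213,.15,-45)
```

```text
[ 13  12  39  41 377] ring 256.5630798339844 117.00473022460938 20.05636978149414 [0.4936 0.0253 0.055 ]
[28 29  8  8 51] ring 256.5 117.5 3.8079864978790283 [0.4932 0.0257 0.055 ]
flange [0.4928 0.025  0.05  ] hole [0.4929 0.0254 0.078 ]
cap in hand 0.00016683832495385104 -0.0004843261112273574
cap in hand 0.0008517644902727439 -0.0004930010792400068
[175 176 175 177 174 175 173 175 175 170 132  81  54  47  56  46  51  44
  44  32  27  32  21  33  29  31  23  26  30  21  35  23  34  29  24  34
  45  38  40  50  48  56  48  50  47  51  46  52  48  48  51  38  54  45
  45]
t 13.9333 tcp [0.4422 0.0706 0.1997] rot [ 1.7994e+02  1.0000e-02 -4.5190e+01] F [ 0.7 -0.2 -0.3] w 0.0413 dist 0.086
shares [ 0.1408 -0.0019  0.0993] turn -0.0022
```

Call:
play_rows(rows=[[[1, 0.02, -0.004, 0.05, 0], [1, 0.046, -0.008, 0.1, 0], [1, 0.046, -0.008, 0.14, 0], [1, 0.046, -0.008, 0.16, 0], [1, 0.046, -0.008, 0.16, 0], [1, 0.046, -0.008, 0.16, 0], [1, 0.046, -0.008, 0.16, 0], [1, 0.046, -0.008, 0.16, 0]]])

```text
time_s: 14.6
tcp_pos: [0.4619, 0.0583, 0.1212]
eef_rot: [-179.9, -0.0, -45.1]
contact_force: [-0.2, -0.5, 0.4]
gripper_width: 0.0413
gripper_force: 45.0
```

Run:
```python
from h import *
import pickle
go(.493,.0252,.095,-45.1)
i=r.camera_info("wrist");im=r.capture("wrist");cv2.imwrite("pics/w9.png",im[...,::-1]);pickle.dump(i,open("w9.pkl","wb"))
f=192/np.tan(np.radians(i["fovy"]/2));P=np.linalg.inv(i["pose"])
for p in([.493,.0252,.05],[.493,.0252,.078]):
    q=P@[*p,1];print("expect",f*q[0]/q[2]+i["cx"],f*q[1]/q[2]+i["cy"])
cv2.imwrite("pics/w9c.png",cv2.resize(im[60:260,150:400,::-1],None,fx=3,fy=3,interpolation=cv2.INTER_CUBIC))
```

```text
t 14.6 tcp [0.4619 0.0583 0.1212] rot [-1.799e+02 -4.000e-02 -4.508e+01] F [-0.2 -0.5  0.4] w 0.0413 dist 0.052
shares [0.0908 0.0028 0.0524] turn 0.0002
expect 263.1460726056946 146.2163115186326
expect 263.4778016614685 150.31876524851884
```

View pics/w9c.png

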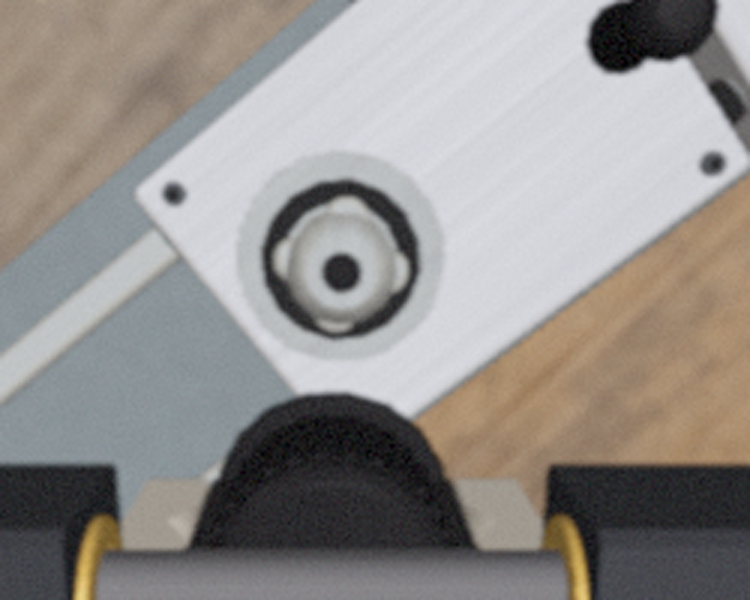

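The crop shows the filler hole at (342,271), which matches the predicted (263.5,150.3) for the neck at (0.493, 0.0252). The held cap is below it at (335,480). I'll move over the neck now.

Call:
play_rows(rows=[[[1, 0.03, 0.001, 0, 0], [1, 0.06, 0.002, 0, 0], [1, 0.08, 0.003, 0, 0], [1, 0.09, 0.003, 0, 0], [1, 0.09, 0.003, 0, 0], [1, 0.09, 0.003, 0.02, 0], [1, 0.09, 0.003, 0.04, 0], [1, 0.09, 0.003, 0.04, 0]]])

```text
time_s: 15.32
tcp_pos: [0.49, 0.025, 0.0977]
eef_rot: [179.8, 0.1, -45.1]
contact_force: [-1.1, -0.2, -0.2]
gripper_width: 0.0417
gripper_force: 45.0
```

Call:
play_rows(rows=[[[1, 0, 0, 0, 0], [1, 0, 0, 0, 0], [1, 0, 0, 0, 0], [1, 0, 0, 0, 0], [1, 0, 0, 0, 0], [1, 0, 0, 0, 0], [1, 0, 0, 0, 0], [1, 0, 0, 0, 0]]])

```text
time_s: 15.98
tcp_pos: [0.492, 0.0252, 0.1003]
eef_rot: [-180.0, -0.0, -45.1]
contact_force: [0.6, -0.5, 0.5]
gripper_width: 0.0412
gripper_force: 45.0
```

```bash
python3 -c "
from h import *;go(.4928,.0254,.084,-45.1)"
```

```text
t 15.9833 tcp [0.492  0.0252 0.1003] rot [-179.99   -0.    -45.08] F [ 0.6 -0.5  0.5] w 0.0412 dist 0.016
shares [ 0.0009 -0.0014  0.0325] turn 0.0002
```

Call:
play_rows(rows=[[[1, 0.001, -0.001, 0.008, 0], [1, 0.001, -0.001, 0.016, 0], [1, 0.001, -0.001, 0.022, 0], [1, 0.001, -0.001, 0.028, 0], [1, 0.001, -0.001, 0.034, 0], [1, 0.001, -0.001, 0.038, 0], [1, 0.001, -0.001, 0.042, 0], [1, 0.001, -0.001, 0.042, 0]]])

```text
time_s: 16.65
tcp_pos: [0.4924, 0.0251, 0.0787]
eef_rot: [180.0, 0.0, -45.1]
contact_force: [0.0, -0.3, 0.8]
gripper_width: 0.0412
gripper_force: 45.0
```

Call:
play_rows(rows=[[[1, 0, 0, 0, 0], [1, 0, 0, 0, 0], [1, 0, 0, 0, 0], [1, 0, 0, 0, 0], [1, 0, 0, 0, 0], [1, 0, 0, 0, 0], [1, 0, 0, 0, 0], [1, 0, 0, 0, 0]]], squeeze=55)

```text
time_s: 17.32
tcp_pos: [0.4927, 0.0252, 0.0792]
eef_rot: [-180.0, -0.0, -45.1]
contact_force: [-0.4, -0.4, 0.2]
gripper_width: 0.041
gripper_force: 55.0
```

Call:
play_rows(rows=[[[1, 0, 0, 0.002, 0], [1, 0, 0, 0.004, 0], [1, 0, 0, 0.006, 0], [1, 0, 0, 0.008, 0], [1, 0, 0, 0.01, 0], [1, 0, 0, 0.012, 0], [1, 0, 0, 0.014, 0], [1, 0, 0, 0.014, 0]]])

```text
time_s: 17.98
tcp_pos: [0.4926, 0.0252, 0.0725]
eef_rot: [-180.0, -0.0, -45.1]
contact_force: [-2.6, 1.2, 3.5]
gripper_width: 0.041
gripper_force: 55.0
```

Call:
play_rows(rows=[[[1, 0, 0, 0.002, 0], [1, 0, 0, 0.004, 0], [1, 0, 0, 0.006, 0], [1, 0, 0, 0.008, 0], [1, 0, 0, 0.01, 0], [1, 0, 0, 0.01, 0], [1, 0, 0, 0.01, 0], [1, 0, 0, 0.01, 0]]])

```text
time_s: 18.65
tcp_pos: [0.4918, 0.025, 0.0662]
eef_rot: [179.9, 0.1, -45.1]
contact_force: [-0.3, 1.4, -9.1]
gripper_width: 0.0411
gripper_force: 55.0
```

Call:
play_rows(rows=[[[1, 0, 0, 0.002, 0], [1, 0, 0, 0.004, 0], [1, 0, 0, 0.006, 0], [1, 0, 0, 0.008, 0], [1, 0, 0, 0.01, 0], [1, 0, 0, 0.01, 0], [1, 0, 0, 0.01, 0], [1, 0, 0, 0.01, 0]]])

```text
time_s: 19.32
tcp_pos: [0.4932, 0.0253, 0.0625]
eef_rot: [-180.0, -0.0, -45.1]
contact_force: [-0.4, -0.8, -2.0]
gripper_width: 0.0409
gripper_force: 55.0
```

Call:
play_rows(rows=[[[1, 0, 0, 0.002, 0], [1, 0, 0, 0.003, 0], [1, 0, 0, 0.004, 0], [1, 0, 0, 0.005, 0], [1, 0, 0, 0.006, 0], [1, 0, 0, 0.006, 0], [1, 0, 0, 0.006, 0], [1, 0, 0, 0.006, 0]]])

```text
time_s: 19.98
tcp_pos: [0.4932, 0.0253, 0.0598]
eef_rot: [-180.0, -0.0, -45.1]
contact_force: [-2.1, -0.2, 7.1]
gripper_width: 0.0413
gripper_force: 55.0
```

Call:
play_rows(rows=[[[1, 0, 0, 0.001, 0], [1, 0, 0, 0.002, 0], [1, 0, 0, 0.003, 0], [1, 0, 0, 0.004, 0], [1, 0, 0, 0.004, 0], [1, 0, 0, 0.004, 0], [1, 0, 0, 0.004, 0], [1, 0, 0, 0.004, 0]]])

```text
time_s: 20.65
tcp_pos: [0.4933, 0.0253, 0.0588]
eef_rot: [-179.9, -0.1, -45.0]
contact_force: [-6.1, -0.1, 18.7]
gripper_width: 0.0412
gripper_force: 55.0
```

Call:
play_rows(rows=[[[1, 0, 0, 0.001, 0], [1, 0, 0, 0.002, 0], [1, 0, 0, 0.002, 0], [1, 0, 0, 0.002, 0], [1, 0, 0, 0.002, 0], [1, 0, 0, 0.002, 0], [1, 0, 0, 0.002, 0], [1, 0, 0, 0.002, 0]]])

```text
time_s: 21.32
tcp_pos: [0.4934, 0.0252, 0.0586]
eef_rot: [-179.9, -0.1, -45.0]
contact_force: [-10.4, -0.1, 29.8]
gripper_width: 0.0411
gripper_force: 55.0
```

Call:
play_rows(rows=[[[1, 0, 0.001, 0, 0], [1, 0.0005, 0.002, -0.0005, 0], [1, 0.0005, 0.0025, -0.0005, 0], [1, 0.0005, 0.0025, -0.0005, 0], [1, 0.0005, 0.0025, -0.0005, 0], [1, 0.0005, 0.0025, -0.0005, 0], [1, 0.0005, 0.0025, -0.0005, 0], [1, 0.0005, 0.0025, -0.0005, 0]]])

```text
time_s: 21.98
tcp_pos: [0.4934, 0.0252, 0.0587]
eef_rot: [-179.8, -0.1, -45.0]
contact_force: [-8.3, 4.6, 24.2]
gripper_width: 0.0409
gripper_force: 55.0
```

Run:
```python
from h import *
go(.493,.0252,.059,-45)
a=r.capture("scene");b=r.capture("wrist");go(.493,.0252,.059,-45)
A=cv2.resize(a[120:280,160:400,::-1],None,fx=2.2,fy=2.2,interpolation=cv2.INTER_CUBIC)
B=cv2.resize(b[0:240,100:420,::-1],(int(320*A.shape[0]/240),A.shape[0]))[:, 100:370]
cv2.imwrite("pics/fin.png",np.hstack([A,B]));print(A.shape,B.shape)
```

```text
t 21.9833 tcp [0.4934 0.0252 0.0587] rot [-1.7981e+02 -8.0000e-02 -4.5010e+01] F [-8.3  4.6 24.2] w 0.0409 dist 0.0
shares [-0.0006  0.0004 -0.0006] turn -0.0001
t 22.0833 tcp [0.4934 0.0251 0.0587] rot [-1.7981e+02 -8.0000e-02 -4.5010e+01] F [-8.2  4.7 24.4] w 0.0409 dist 0.0
shares [-0.0006  0.0004 -0.0006] turn -0.0002
(352, 528, 3) (352, 270, 3)
```

View pics/fin.png

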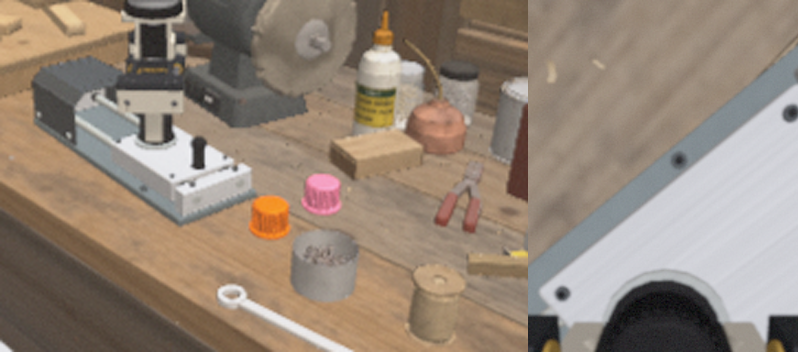

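The cap is down on the flange, with a stiff stop at 24 N. The carriage is on its stop with a light push toward it, and the tin at (324,265) and spool at (436,300) haven't moved. I'm handing the job in.

```bash
python3 -c "
from plant import r;print(r.close_job())"
```

```text
the job is handed in; nothing more can be done
None
```

I handed the job in at about 22 s: the carriage is out on its end stop, and the black cap is pressed past the click to a hard stop and still held down with about 24 N. By force and height the seal is fully squashed, and the nail tin and string spool look undisturbed in the last picture, though the hand-in returned no verdict.

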